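Sort kitchen canisters into the holder sleeve they fit

ROBOT

A 6-joint arm with a two-finger parallel gripper is mounted at the origin on the work surface. World frame = base frame: x ahead of the robot, y to its left, z up, the work surface at z = 0. Lengths are in m, angles in rad, forces in N, time in s.
With the tool pointing down it reaches from about 0.375 to 0.9 m from the base axis. Payload 3.1 kg.
Tool frame: the origin (TCP) lies at the very end of the fingers, on their centre line; the grasp point (between the pads) lies 19 mm behind it (manip.hold_point_z is the distance from the TCP to the grasp point, in m); y points along the fingers, z is the direction in which the jaws open and shut, and the axes are right-handed (so a half turn about y gives the same grasp; the last joint's range is limited). The gripper opens to 85 mm and grips with 20 to 120 N. Pads are 22 mm wide; open, the fingers measure 114 mm over their backs; the gripper's body (76 mm by 85 mm) begins 54 mm behind the grasp point. The pads swing forward as they close: fully open they stand 13 mm farther back than shut.
Start: joints at [1.054, 0.527, 1.433, -0, 1.181, -0.178], TCP at [0.208, 0.589, 0.197] pointing down, gripper open.
Joint ranges: [-3.08, 3.08], [-0.75, 2.2], [0.22, 2.44], [-1.43, 4.57], [0, 2.65], [-2.85, 2.85]. Speed limits (rad/s): [2.79, 2.79, 3.14, 3.14, 3.14, 3.14].

INTERFACE

Orientations are given as a unit quaternion [x, y, z, w].
In Python, from station import manip, eyes, workorder gives the robot as it stands. The module is installed in compiled form; this text tells all that it offers.
- The arm moves only by the shell command python3 -m jog 'ROWS' [OPENING] [FORCE]. ROWS is JSON, a list of rows, each a list of 2 entries, a list of its own where there are three numbers: the shift along the tool's x, y, z in cm, then the turn about the tool's y in rad. A call has 1 to 20 rows; each row is the pose to reach, as a shift and turn from the pose commanded when the call began, along the tool's axes at that moment; what a row does not reach only later rows make up. A row lasts 1/12 s, in which the tool goes at most 41.7 mm and 7.16 degrees, less where a joint would pass 70% of its speed; a pose out of reach is approached as far as the arm can. A call with a gripper value outside its range is refused whole. OPENING is the finger opening in cm, from 0 to 8.54, set as the call begins (- or left out, the last holds). The fingers move at their own pace and stop on an object; FORCE is the grip in N (left out, the last holds). Time passes only in rows, so rows that repeat a pose let the fingers close. It gives the time, the measured TCP pose, the force and the opening at its end, in the units of the state.
- manip.sense(): the state, without advancing time (a new reading comes with each control period).
- eyes.snapshot(name): name is "side" or "top"; returns a dict with "frame" (420x560x3 uint8, red, green, blue), "vfov" (degrees; the focal length in pixels is half the picture's height over the tangent of half this angle, whatever the lens; pixels are square), "cx", "cy" (the principal point, pixels), "rvec" (rotation vector, rad) and "tvec" (3), from world to camera coordinates, as OpenCV has them. Camera axes: x right, y down, z forward; pixel columns grow to the right and rows downward; lengths in m; the calibration is good to about 2 mm. A picture is of the moment at which its call begins. There is no depth.
- workorder.sign_off(): hands the job in, once; it reports no verdict.
The state is a dict: "t": time; "q": joint angles; "qd": joint speeds; "tau": joint torques, N m; "tcp_pos": TCP position; "tool_rot": TCP orientation; "force": force on the tool from outside, world axes, zero at the start; "ft_torque": the same for the moment, N m; "finger_gap": opening from 0.0 (shut) to 1.0 (fully open).
Only numpy, scipy, OpenCV 4.12 (cv2) and the standard library are available. Lean on these libraries where they do the work, as an engineer would, in place of code of your own. Each camera call takes 0.05 s, during which the arm holds its last target. There are 200 camera calls.

TASK

Put the slim and the medium steel canister away in the two-sleeve holder, each upright and fully down in the sleeve that suits its size: the slim one in the narrow sleeve, the medium one in the wide sleeve. The large canister fits neither; leave it standing where it is, and do not tip any of the three over.

Things in the scene. Friction and masses are not known exactly. Their poses are not given: they have to be found in the camera images.
- slim_canister: The slimmest of three plain steel kitchen canisters of the same height, told apart by diameter: closed upright cylinder, 34 mm in diameter, 110 mm tall, with a fixed flat aluminium lid of the same diameter above a thin dark groove. Loose, standing on the counter. Origin at the centre of its underside, z up along its axis. About 0.12 kg.
- medium_canister: The middle one of three plain steel kitchen canisters of the same height, told apart by diameter: closed upright cylinder, 58 mm in diameter, 110 mm tall, with a fixed flat aluminium lid of the same diameter above a thin dark groove. Loose, standing on the counter. Origin at the centre of its underside, z up along its axis. About 0.22 kg. Too wide for the narrow sleeve.
- large_canister: The widest of three plain steel kitchen canisters of the same height, told apart by diameter: closed upright cylinder, 88 mm in diameter, 110 mm tall, with a fixed flat aluminium lid of the same diameter above a thin dark groove. Loose, standing on the counter. Origin at the centre of its underside, z up along its axis. About 0.45 kg. Too wide for both sleeves; it stays where it is.
- caddy: Fixed holder: two white round sleeves, open upwards, on a grey foot 8 mm thick. Origin under the foot midway between them, z up; yaw may be any. Narrow sleeve (bore 52, outside 60 mm): axis at x = +60 mm, y = 0 in this frame; wide sleeve (bore 78, outside 86 mm): x = -60 mm, y = 0. Rims 60 mm and inner floors 8 mm above the counter; a seated canister tops out at 118 mm.

How it is judged:
At the end, for the whole second after the job is handed in: The slim canister stands in the narrow sleeve and the medium canister in the wide sleeve: each within 12 mm of its sleeve's axis in the holder's x and y, its underside at most 7 mm above the sleeve's floor, within 0.17 rad (10 degrees) of upright, and at rest (x of slim_canister in the frame of caddy between 0.048 and 0.072 m and y of slim_canister in the frame of caddy between -0.012 and 0.012 m and z of each of slim_canister, medium_canister in the frame of caddy below 0.015 m and angle between each of slim_canister, medium_canister's own z axis and vertical below 0.17 rad and linear speed of each of slim_canister, medium_canister below 0.02 m/s and x of medium_canister in the frame of caddy between -0.072 and -0.048 m and y of medium_canister in the frame of caddy between -0.012 and 0.012 m); the robot touches nothing.
It fails at once if a canister is tipped over (more than 0.7 rad from upright) (angle between any of slim_canister, medium_canister, large_canister's own z axis and vertical above 0.7 rad).
It fails at once if the large canister is moved by more than 30 mm (distance of large_canister from where it was at the start of the episode above 0.03 m).
It also fails if it takes over 61 s, if anything falls off the work surface, if the arm or the gripper's body presses on something with over 40 N, if the wrist force passes 120 N, or if a joint passes its speed limit or range.

## Working session

There is one attempt and no reset: what is moved stays moved. The work goes in short steps, Python scripts to look and compute and a shell command to move; the robot and the scene stay as the last step left them, time stands still between calls to the robot, and variables do not carry over. Pictures are saved under pics/ and viewed, about 8 in all and at most 12, crops included, and the job is handed in when it is done.

```bash
mkdir -p pics; cat > h.py <<'E'
import numpy as np,cv2
from station import manip,eyes,workorder
from scipy.spatial.transform import Rotation as R
def cam(n):
    s=eyes.snapshot(n); f=s["frame"].shape[0]/2/np.tan(np.radians(s["vfov"])/2)
    s["K"]=np.array([[f,0,s["cx"]],[0,f,s["cy"]],[0,0,1]]); s["R"]=R.from_rotvec(np.ravel(s["rvec"])).as_matrix(); s["t"]=np.ravel(s["tvec"]); s["C"]=-s["R"].T@s["t"]; return s
def ray(s,u,v): 
    d=s["R"].T@np.linalg.inv(s["K"])@[u,v,1]; return d/np.linalg.norm(d)
def plane(s,u,v,z): 
    d=ray(s,u,v); return s["C"]+d*(z-s["C"][2])/d[2]
def tri(s1,p1,s2,p2):
    A=[];b=[]
    for s,p in((s1,p1),(s2,p2)):
        d=ray(s,*p);P=np.eye(3)-np.outer(d,d);A.append(P);b.append(P@s["C"])
    x=np.linalg.lstsq(np.vstack(A),np.hstack(b),rcond=None)[0]
    return x,[np.linalg.norm(P@(x-s["C"])) for P,s in zip(A,(s1,s2))]
def proj(s,X): return cv2.projectPoints(np.array(X,float).reshape(-1,3),np.ravel(s["rvec"]),s["t"],s["K"],None)[0].reshape(-1,2)
def save(s,n): cv2.imwrite(n,s["frame"][:,:,::-1])
E
python3 - <<'E'
from h import *
for n in("top","side"):
    s=cam(n); save(s,f"pics/{n}0.png"); print(n,s["vfov"],s["cx"],s["cy"],s["C"].round(3),s["R"].round(3).tolist())
st=manip.sense(); print(st, manip.hold_point_z); print(R.from_quat(st["tool_rot"]).as_matrix().round(3))
E
```

```text
top 44.60960119372607 277.64286393164576 217.6821393825843 [ 0.323 -0.009  1.157] [[0.013, -1.0, 0.008], [-0.983, -0.014, -0.184], [0.185, -0.006, -0.983]]
side 45.63163199128196 283.03173014033644 205.69827587013347 [0.39  0.678 0.497] [[-0.973, -0.232, 0.011], [-0.129, 0.498, -0.858], [0.194, -0.836, -0.514]]
{'t': 0.1, 'q': array([ 1.05350910e+00,  5.28383449e-01,  1.43377143e+00,  8.16333808e-06,
        1.18137477e+00, -1.78495338e-01]), 'qd': array([ 0.00072895, -0.00138327, -0.00283852, -0.00026992, -0.00192863,
       -0.00149437]), 'tau': array([-1.74321785e-04, -4.43309569e+01, -1.78588325e+01, -2.36473406e-04,
        4.02744205e-03, -2.54280842e-06]), 'tcp_pos': array([0.20733279, 0.58886649, 0.1957261 ]), 'tool_rot': array([ 0.69762819, -0.119446  ,  0.11897404, -0.6963424 ]), 'force': array([-0.80637634,  0.0431972 ,  0.36775221]), 'ft_torque': array([-0.0329971 ,  0.04275535,  0.05479989]), 'finger_gap': 0.9972518042133901} 0.0187
[[ 0.943 -0.001  0.332]
 [-0.332 -0.002  0.943]
 [-0.    -1.    -0.002]]
```

View pics/top0.png

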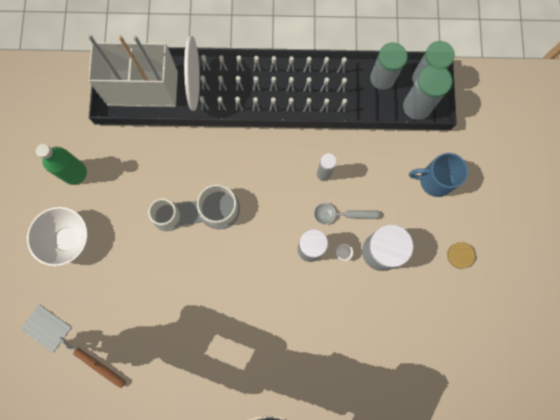

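View pics/side0.png

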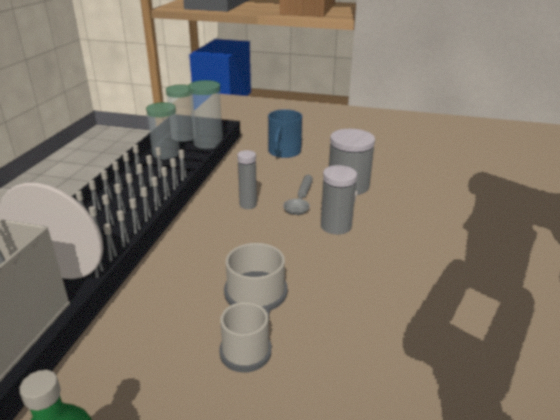

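Top view: slim lid about (328,161), medium (313,243), large (391,247), narrow sleeve (164,213), wide sleeve (217,205). Side view: slim lid (247,157), medium (340,176), large (352,140), narrow rim (246,318), wide rim (256,263). A small white object stands between medium and large at top (344,253).

```bash
cat > m.py <<'E'
from h import *
T=cam("top");S=cam("side")
def lid(s,c,r=28,sat=45):
    f=s["frame"]; hsv=cv2.cvtColor(f,cv2.COLOR_RGB2HSV)
    b=(f[:,:,2].astype(int)>=f[:,:,0].astype(int)-2)&(hsv[:,:,2]>150)&(hsv[:,:,1]<sat)
    w=np.zeros(b.shape,np.uint8); cv2.circle(w,c,r,1,-1)
    n,l,st,ce=cv2.connectedComponentsWithStats((b&(w>0)).astype(np.uint8))
    i=1+np.argmax(st[1:,4]); cs,_=cv2.findContours((l==i).astype(np.uint8),cv2.RETR_EXTERNAL,cv2.CHAIN_APPROX_NONE)
    return cv2.fitEllipse(cv2.convexHull(max(cs,key=len)))
E
python3 - <<'E'
from m import *
for n,a,b in(("slim",(328,161),(247,157)),("med",(313,243),(340,176)),("large",(391,247),(352,140))):
    e1=lid(T,a);e2=lid(S,b); x,res=tri(T,e1[0],S,e2[0]); d=np.linalg.norm(x-T["C"])*(max(e1[1])+1)/T["K"][0,0]
    print(n,np.round(e1[0]+e1[1],1),np.round(e2[0]+e2[1],1),x.round(4),np.round(res,4),"diam",d.round(4), plane(T,*e1[0],.11).round(4),plane(S,*e2[0],.11).round(4))
for n,a,b in(("nar",(164,211),(246,319)),("wide",(217,205),(256,263))):
    x,res=tri(T,a,S,b);print(n,x.round(4),np.round(res,4),plane(T,*a,.06).round(4))
c=cv2.resize(T["frame"][140:280,130:270],None,fx=4,fy=4,interpolation=cv2.INTER_CUBIC)[:,:,::-1]
d=cv2.resize(S["frame"][235:375,200:305],None,fx=4,fy=4,interpolation=cv2.INTER_CUBIC)[:,:,::-1]
c=c[80:400,:]
e=cv2.resize(T["frame"][200:280,280:420],None,fx=3,fy=3,interpolation=cv2.INTER_CUBIC)[:,:,::-1]
o=np.zeros((600,800,3),np.uint8); o[:320,:380]=c[:,:380];o[:560,380:800]=d;o[320:560,:380]=e[:,:380]
cv2.imwrite("pics/crop.png",o)
E
```

```text
Traceback (most recent call last):
  File "m.py", line 8, in lid
    i=1+np.argmax(st[1:,4]); cs,_=cv2.findContours((l==i).astype(np.uint8),cv2.RETR_EXTERNAL,cv2.CHAIN_APPROX_NONE)
        ~~~~~~~~~^^^^^^^^^^
ValueError: attempt to get argmax of an empty sequence
```

```bash
python3 - <<'E'
from m import *
for s,ps in((T,[(328,161),(313,243),(391,247),(325,175),(310,256),(164,213),(217,205),(344,253),(216,188),(180,213)]),(S,[(247,157),(340,176),(352,140),(247,180),(338,205),(246,320),(246,340),(256,265),(320,260)])):
    print([(p,s["frame"][p[1],p[0]].tolist()) for p in ps])
E
```

```text
[((328, 161), [226, 222, 222]), ((313, 243), [228, 224, 224]), ((391, 247), [228, 224, 224]), ((325, 175), [108, 107, 103]), ((310, 256), [188, 183, 183]), ((164, 213), [89, 88, 84]), ((217, 205), [88, 89, 85]), ((344, 253), [158, 153, 145]), ((216, 188), [129, 126, 115]), ((180, 213), [96, 95, 90])]
[((247, 157), [181, 172, 176]), ((340, 176), [181, 173, 176]), ((352, 140), [181, 171, 174]), ((247, 180), [115, 115, 112]), ((338, 205), [117, 116, 111]), ((246, 320), [159, 152, 140]), ((246, 340), [161, 154, 142]), ((256, 265), [163, 154, 141]), ((320, 260), [150, 132, 111])]
```

```bash
sed -i 's/^    b=.*/    b=(hsv[:,:,2]>(200 if s is T else 150))\&(f[:,:,0].astype(int)-f[:,:,2]<10)/' m.py
cat > o.py <<'E'
from m import *
for n,a,b in(("slim",(328,161),(247,157)),("med",(313,243),(340,176)),("large",(391,247),(352,140))):
    e1=lid(T,a);e2=lid(S,b); x,res=tri(T,e1[0],S,e2[0]); d=np.linalg.norm(x-T["C"])*(max(e1[1])+1)/T["K"][0,0]
    print(n,np.round(e1[0]+e1[1],1),np.round(e2[0]+e2[1],1),x.round(4),np.round(res,4),"diam",d.round(4), plane(T,*e1[0],.11).round(4),plane(S,*e2[0],.11).round(4))
for n,a,b in(("nar",(164,211),(246,319)),("wide",(217,205),(256,263))):
    x,res=tri(T,a,S,b);print(n,x.round(4),np.round(res,4),plane(T,*a,.06).round(4))
c=cv2.resize(T["frame"][160:255,140:245],None,fx=4,fy=4,interpolation=cv2.INTER_CUBIC)[:,:,::-1]
d=cv2.resize(S["frame"][235:375,210:300],None,fx=4,fy=4,interpolation=cv2.INTER_CUBIC)[:,:,::-1]
e=cv2.resize(T["frame"][210:265,280:420],None,fx=3,fy=3,interpolation=cv2.INTER_CUBIC)[:,:,::-1]
o=np.zeros((600,800,3),np.uint8); o[:380,:420]=c;o[:560,430:790]=d;o[400:565,:420]=e
cv2.imwrite("pics/crop.png",o)
E
python3 o.py
```

```text
slim [327.9 160.7  13.2  14.3] [245.9 156.5  11.5  16.4] [ 0.6468 -0.1209  0.1015] [0.0005 0.0005] diam 0.0332 [ 0.6447 -0.1199  0.11  ] [ 0.6407 -0.1035  0.11  ]
med [313.1 243.   26.   26.7] [339.9 175.   20.7  32.4] [ 0.4683 -0.089   0.1024] [0.0006 0.0006] diam 0.0579 [ 0.4679 -0.0884  0.11  ] [ 0.4662 -0.0742  0.11  ]
large [391.1 245.6  40.2  42. ] [352.4 139.6  21.   41.5] [ 0.4655 -0.2516  0.1006] [0.0005 0.0005] diam 0.0918 [ 0.4648 -0.2495  0.11  ] [ 0.4632 -0.2295  0.11  ]
nar [0.5402 0.2347 0.0522] [0.0019 0.0019] [0.5405 0.2333 0.06  ]
wide [0.5581 0.1194 0.0506] [0.0004 0.0004] [0.5556 0.1182 0.06  ]
```

View pics/crop.png

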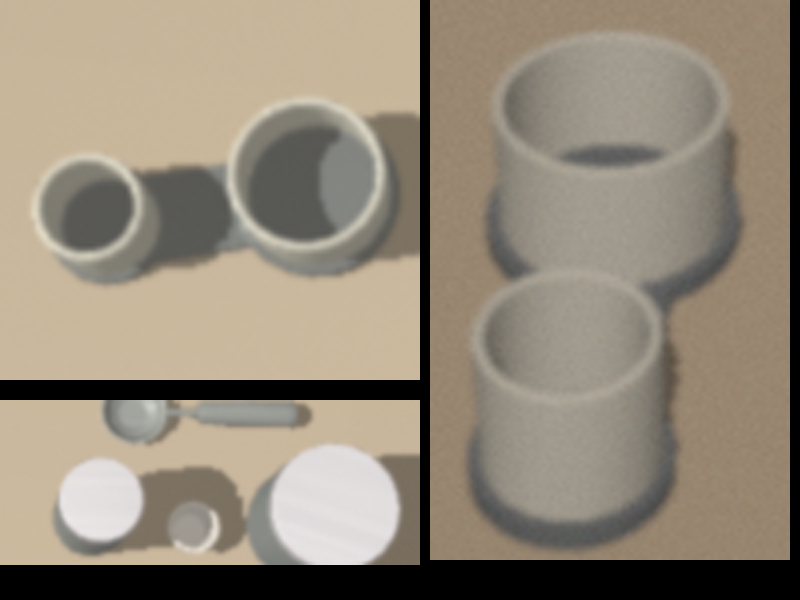

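The crop shows the two rims clearly. Top view: narrow rim centre about (162.4,211.8), wide about (217,203.6). Side view: narrow (244.5,319), wide (255,260.6). The small cup stands about 30 px from the medium canister along -y, so I'll grip with the jaws along x. The side lid masks include the lid's edge band, which biases the heights low, so I'll correct for that.

```bash
python3 - <<'E'
from m import *
def top(e,s): # true lid ellipse: same top edge & width, minor = width*sin(elevation)
    (u,v),ax,_=e; w=max(ax)+1; h=min(ax)+1; return (u,v-h/2+w*abs(ray(s,u,v)[2])/2)
for n,a,b in(("slim",(328,161),(247,157)),("med",(313,243),(340,176)),("large",(391,247),(352,140))):
    e1=lid(T,a);e2=lid(S,b);p2=top(e2,S);x,res=tri(T,e1[0],S,p2);print(n,np.round(p2,1),x.round(4),np.round(res,4))
X=[]
for n,a,b in(("nar",(162.4,211.8),(244.5,319)),("wide",(217,203.6),(255,260.6))):
    x,res=tri(T,a,S,b);X.append(plane(T,*a,.06));print(n,x.round(4),np.round(res,4),X[-1].round(4))
print(np.linalg.norm(X[0]-X[1]), "cup",plane(T,344,253,.02).round(3))
st=manip.sense();M=R.from_quat(st["tool_rot"]).as_matrix()
t=plane(T,*lid(T,(328,161))[0],.11);t[2]=.19
print((M.T@(t-st["tcp_pos"])*100).round(2))
E
```

```text
slim [246.  153.9] [ 0.6457 -0.1203  0.1069] [0. 0.]
med [339.9 171.8] [ 0.4681 -0.0885  0.1087] [0.0001 0.0001]
large [352.4 137.5] [ 0.4653 -0.2505  0.1055] [0.0001 0.0001]
nar [0.5395 0.2378 0.0546] [0.0003 0.0003] [0.5387 0.2367 0.06  ]
wide [0.56   0.119  0.0544] [0.0001 0.0001] [0.5587 0.1183 0.06  ]
0.12000728300104235 cup [ 0.459 -0.164  0.02 ]
[ 64.8    0.66 -52.38]
```

```bash
python3 -m jog '[[[3,0.3,-2.6],0.1],[[6.5,0.6,-5.2],0.2],[[10,0.6,-8],0.3],[[13,0.6,-10.5],0.4],[[16.5,0.6,-13],0.5],[[20,0.6,-16],0.6],[[23.5,0.6,-19],0.7],[[27,0.6,-22],0.8],[[30,0.6,-24.5],0.9],[[33.5,0.6,-27],1.0],[[37,0.6,-30],1.1],[[40,0.6,-32.5],1.2],[[43,0.6,-35],1.232],[[46,0.6,-37.5],1.232],[[49.5,0.6,-40],1.232],[[53,0.6,-43],1.232],[[56,0.6,-45.5],1.232],[[59,0.6,-48],1.232],[[62,0.6,-50.5],1.232],[[64.8,0.6,-52.4],1.232]]' 6.5
python3 - <<'E'
from h import *
st=manip.sense();M=R.from_quat(st["tool_rot"]).as_matrix();print(M.round(3),st["q"].round(2),st["tcp_pos"])
print((M.T@(np.array([.6452,-.1201,.069])-st["tcp_pos"])*100).round(2))
E
```

```text
t: 2.17
tcp_pos: [0.6436, -0.1203, 0.1907]
tool_rot: [-0.5, 0.5, -0.5, 0.5]
force: [-0.0, 0.5, 0.8]
finger_gap: 0.758
[[-0.001 -0.     1.   ]
 [-1.     0.    -0.001]
 [-0.    -1.    -0.   ]] [-0.36  0.57  1.36 -0.    1.21 -0.35] [ 0.64364732 -0.12033286  0.19069913]
[-0.02 12.17  0.16]
```

```bash
python3 -m jog '[[[0,0,0],0],[[0,2,0],0],[[0,4,0],0],[[0,6,0],0],[[0,8,0],0],[[0,9.5,0],0],[[0,11,0],0],[[0,12,0],0],[[0,12.2,0],0],[[0,12.2,0],0],[[0,12.2,0],0]]'
python3 -m jog '[[[0,0,0],0],[[0,0,0],0],[[0,0,0],0],[[0,0,0],0],[[0,0,0],0],[[0,0,0],0],[[0,0,0],0],[[0,0,0],0],[[0,0,0],0],[[0,0,0],0],[[0,0,0],0],[[0,0,0],0]]' 2 40
python3 - <<'E'
from h import *
s=cam("side"); save(s,"pics/s1.png")
E
```

```text
t: 3.08
tcp_pos: [0.6439, -0.1182, 0.0693]
tool_rot: [0.5, -0.5, 0.5, -0.5]
force: [0.4, -0.2, 1.4]
finger_gap: 0.76
t: 4.08
tcp_pos: [0.6442, -0.1185, 0.0699]
tool_rot: [0.5, -0.499, 0.501, -0.5]
force: [0.2, 0.0, 5.5]
finger_gap: 0.363
```

View pics/s1.png

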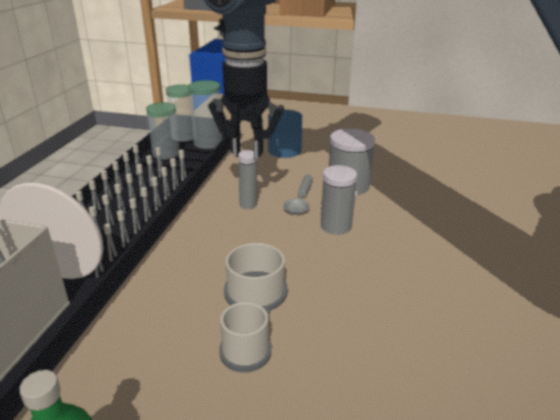

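```bash
python3 - <<'E'
from h import *
s=cam("side"); st=manip.sense(); p=st["tcp_pos"]; print(p,st["finger_gap"],st["force"])
print("side tcp",proj(s,[p,p+[0.017,0,0],p-[0.017,0,0],[.645,-.12,0],[.645,-.12,.11]]).round(1).tolist())
t=cam("top"); print("top",proj(t,[p,[.645,-.12,.11],[.645,-.12,0]]).round(1).tolist())
a=cv2.resize(s["frame"][80:230,190:290],None,fx=4,fy=4,interpolation=cv2.INTER_CUBIC)
b=cv2.resize(t["frame"][110:260,280:380],None,fx=4,fy=4,interpolation=cv2.INTER_CUBIC)
cv2.imwrite("pics/c2.png",np.hstack([a,b])[:,:,::-1])
E
```

```text
[ 0.64422663 -0.1184703   0.06994195] 0.3671757631322857 [-0.52379146  0.82001898  5.68143037]
side tcp [[247.1, 172.4], [238.4, 171.3], [255.8, 173.4], [247.8, 204.1], [246.3, 152.5]]
top [[325.4, 166.3], [328.0, 160.6], [323.0, 174.4]]
```

View pics/c2.png

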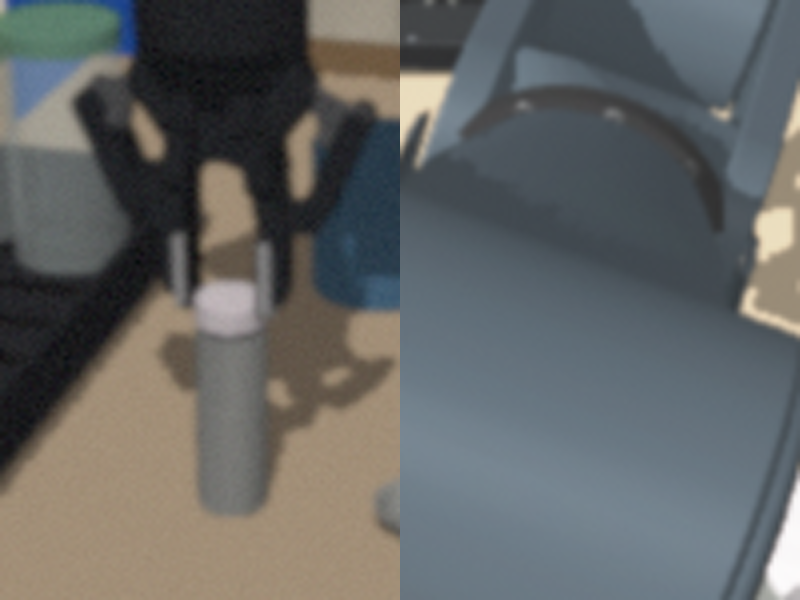

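The fingertips appear at side (235..256,156), about 16 px higher than the reported TCP projects (247,172). The gap also reads 31 mm instead of 34 mm, so the grip may be only at the lid. I'll lift slightly to test it.

```bash
python3 -m jog '[[[0,-0.3,0],0],[[0,-0.7,0],0],[[0,-1.1,0],0],[[0,-1.5,0],0],[[0,-1.5,0],0],[[0,-1.5,0],0]]'
python3 - <<'E'
from h import *
s=cam("side"); st=manip.sense(); p=st["tcp_pos"]
print("side tcp",proj(s,[p,p+[0.017,0,0],p-[0.017,0,0]]).round(1).tolist(),st["force"],st["ft_torque"],st["tau"].round(2))
a=cv2.resize(s["frame"][100:230,190:310],None,fx=4,fy=4,interpolation=cv2.INTER_CUBIC)
cv2.imwrite("pics/c3.png",a[:,:,::-1])
E
```

```text
t: 4.73
tcp_pos: [0.6434, -0.1182, 0.0838]
tool_rot: [0.5, -0.5, 0.5, -0.5]
force: [-0.8, 0.7, -1.8]
finger_gap: 0.362
side tcp [[247.3, 166.0], [238.6, 165.0], [256.2, 167.0]] [ 1.2137911  -0.12993133  0.58604989] [ 0.01535838 -0.00145419  0.00523556] [-0.000e+00 -4.961e+01 -1.532e+01 -0.000e+00 -1.000e-02 -0.000e+00]
```

View pics/c3.png

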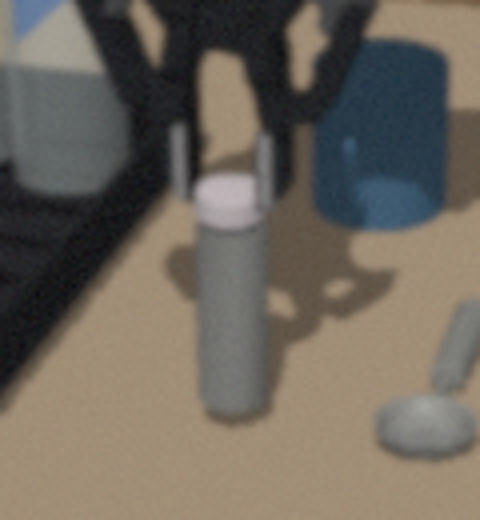

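The canister rose with the gripper: lid from v 151 to 144, base clear of its shadow, axis at u about 248 as predicted. I'll lift to carry height and move over the narrow sleeve.

```bash
python3 -m jog '[[[0,-1,0],0],[[0,-2.5,0],0],[[0,-4,0],0],[[0,-5.5,0],0],[[0,-7,0],0],[[0,-7.6,0],0],[[-1,-7.6,-0.3],0],[[-3,-7.6,-0.9],0],[[-5.5,-7.6,-1.6],0],[[-8,-7.6,-2.4],0],[[-10.5,-7.6,-3.1],0],[[-13,-7.6,-3.8],0],[[-15.5,-7.6,-4.6],0],[[-18,-7.6,-5.3],0],[[-20.5,-7.6,-6],0],[[-23,-7.6,-6.8],0],[[-25.5,-7.6,-7.5],0],[[-28,-7.6,-8.2],0],[[-30,-7.6,-8.8],0],[[-32,-7.6,-9.4],0]]'
python3 -m jog '[[[-1.5,0,-0.5],0],[[-2.7,0,-0.8],0],[[-3.4,0,-1],0],[[-3.7,0,-1.1],0],[[-3.7,0,-1.1],0],[[-3.7,0,-1.1],0],[[-3.7,0,-1.1],0]]'
python3 - <<'E'
from h import *
s=cam("side"); save(s,"pics/s4.png"); p=manip.sense()["tcp_pos"]; print(p,manip.sense()["finger_gap"])
b=p+[.0008,-.0015,-.07]; print(proj(s,[b,b+[0,0,.11],[.539,.2372,.06],p]).round(1).tolist())
t=cam("top"); save(t,"pics/t4.png")
E
```

```text
t: 6.45
tcp_pos: [0.5472, 0.2036, 0.1586]
tool_rot: [0.501, -0.5, 0.499, -0.5]
force: [-0.5, 0.1, -0.5]
finger_gap: 0.361
t: 7.03
tcp_pos: [0.5386, 0.2381, 0.1596]
tool_rot: [0.5, -0.5, 0.5, -0.5]
force: [0.3, -0.9, -1.2]
finger_gap: 0.369
[0.53868536 0.2380091  0.15959757] 0.3644378853601661
[[243.8, 296.9], [240.9, 220.8], [244.7, 315.5], [242.3, 251.0]]
```

View pics/s4.png

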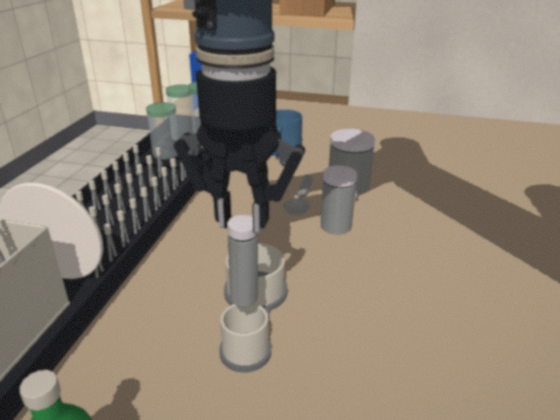

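```bash
python3 - <<'E'
from m import *
p=manip.sense()["tcp_pos"]; b=p+[.0008,-.0015,-.07]
print(proj(T,[b,b+[0,0,.11],p,[.539,.237,.06]]).round(1).tolist())
e=lid(S,(242,226),20); print("side lid",np.round(e[0]+e[1],1))
a=cv2.resize(T["frame"][130:280,110:260],None,fx=4,fy=4,interpolation=cv2.INTER_CUBIC); cv2.imwrite("pics/c5.png",a[:,:,::-1])
E
```

```text
[[159.4, 208.8], [146.8, 197.2], [150.9, 202.0], [162.3, 211.7]]
side lid [241.5 227.1  24.2  29.9]
```

View pics/c5.png

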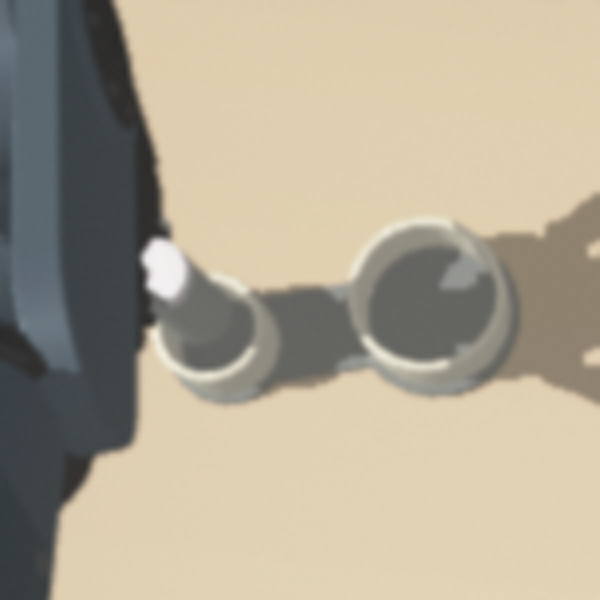

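The top view shows the lid's free edge at u≈157, giving a centre near (149,197) against a prediction of (147,197). The slim canister is therefore within about 3 mm of the sleeve axis, so I'll nudge it 2 mm in +y and lower it.

```bash
python3 -m jog '[[[-0.2,0.5,0],0],[[-0.2,1.2,0],0],[[-0.2,2,0],0],[[-0.2,2.8,0],0],[[-0.2,3.6,0],0],[[-0.2,4.4,0],0],[[-0.2,5.2,0],0],[[-0.2,5.9,0],0],[[-0.2,6.5,0],0],[[-0.2,7,0],0],[[-0.2,7,0],0],[[-0.2,7,0],0]]'
python3 -m jog '[[[0,0.2,0],0],[[0,0.4,0],0],[[0,0.6,0],0],[[0,0.8,0],0],[[0,0.8,0],0]]'
```

```text
t: 8.23
tcp_pos: [0.5382, 0.2409, 0.0894]
tool_rot: [0.5, -0.5, 0.5, -0.5]
force: [-0.2, -0.8, -0.5]
finger_gap: 0.369
t: 8.65
tcp_pos: [0.538, 0.2408, 0.0813]
tool_rot: [0.5, -0.5, 0.5, -0.5]
force: [-0.3, 0.5, -0.6]
finger_gap: 0.37
```

```bash
python3 -m jog '[[[0,0.2,0],0],[[0,0.3,0],0],[[0,0.4,0],0],[[0,0.4,0],0]]'
python3 -m jog '[[[0,0,0],0],[[0,0,0],0],[[0,0,0],0],[[0,0,0],0],[[0,0,0],0],[[0,0,0],0],[[0,0,0],0],[[0,0,0],0]]' 6.5
python3 -m jog '[[[0,-1,0],0],[[0,-3,0],0],[[0,-5.5,0],0],[[0,-8,0],0],[[0,-10.5,0],0],[[2,-12,0],0],[[5,-12,0],0],[[9,-12,0],0],[[13,-12,-1],0],[[17,-12,-2.5],0],[[20.5,-12,-4],0],[[24,-12,-5.5],0],[[27.5,-12,-6.5],0],[[30.5,-12,-7],0],[[32.5,-12,-7],0],[[32.9,-12,-7],0],[[32.9,-12,-7],0],[[32.9,-12,-7],0]]' 8.54
python3 - <<'E'
from m import *
save(T,"pics/t6.png");save(S,"pics/s6.png")
p=manip.sense()["tcp_pos"];print(p, "target shift (tool x,y,z) cm",((-(-.0885-p[1]))*100).round(2),((p[2]-.069)*100).round(2),((.468-p[0])*100).round(2))
print("exp seated lid",proj(S,[.539,.2372,.118]).round(1),proj(T,[.539,.2372,.118]).round(1))
e2=lid(S,(340,174));print("med side",np.round(e2[0]+e2[1],1))
cv2.imwrite("pics/c6.png",np.hstack([S["frame"][120:390,180:400],T["frame"][120:390,130:400]])[:,:,::-1])
E
```

```text
t: 8.98
tcp_pos: [0.5385, 0.241, 0.078]
tool_rot: [-0.5, 0.5, -0.5, 0.5]
force: [-0.8, -1.1, 1.5]
finger_gap: 0.362
t: 9.65
tcp_pos: [0.5383, 0.2409, 0.0776]
tool_rot: [-0.5, 0.5, -0.5, 0.5]
force: [-0.0, -0.0, -0.2]
finger_gap: 0.761
t: 11.15
tcp_pos: [0.4682, -0.0876, 0.198]
tool_rot: [-0.5, 0.5, -0.5, 0.5]
force: [0.6, 0.5, 0.2]
finger_gap: 1.001
[ 0.46815004 -0.0868338   0.19771079] target shift (tool x,y,z) cm 0.17 12.87 -0.02
exp seated lid [[243.3 279.1]] [[156.2 206.2]]
med side [339.9 175.   21.2  32. ]
```

View pics/c6.png

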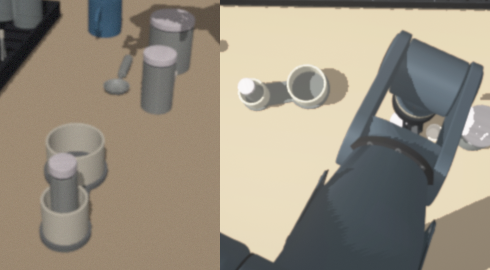

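Slim is seated upright: side lid at about (242,282), expected (243,279), and top lid about (157,207), expected (156,206). Next is the medium canister, gripped slightly lower.

```bash
python3 -m jog '[[[0.1,1.5,0],0],[[0.1,3.5,0],0],[[0.1,5.5,0],0],[[0.1,7.5,0],0],[[0.1,9.2,0],0],[[0.1,10.6,0],0],[[0.1,11.8,0],0],[[0.1,12.8,0],0],[[0.1,13.5,0],0],[[0.1,13.7,0],0],[[0.1,13.7,0],0],[[0.1,13.7,0],0]]'
python3 -m jog '[[[0,0,0],0],[[0,0,0],0],[[0,0,0],0],[[0,0,0],0],[[0,0,0],0],[[0,0,0],0],[[0,0,0],0],[[0,0,0],0],[[0,0,0],0],[[0,0,0],0]]' 4.5 50
python3 -m jog '[[[0,-0.3,0],0],[[0,-0.8,0],0],[[0,-1.5,0],0],[[0,-2.5,0],0],[[0,-2.5,0],0]]'
python3 - <<'E'
from m import *
p=manip.sense()["tcp_pos"];print(p)
e=lid(S,(340,165),35);print(np.round(e[0]+e[1],1),proj(S,[[.468,-.0885,.11],[.468,-.0885,.135],p]).round(1).tolist())
cv2.imwrite("pics/c7.png",S["frame"][60:330,180:440,::-1])
E
```

```text
t: 12.25
tcp_pos: [0.4686, -0.0888, 0.0609]
tool_rot: [-0.5, 0.5, -0.5, 0.5]
force: [0.6, 0.2, -0.2]
finger_gap: 0.993
t: 13.08
tcp_pos: [0.4689, -0.0893, 0.0616]
tool_rot: [0.5, -0.5, 0.501, -0.5]
force: [-1.0, 0.5, 6.1]
finger_gap: 0.657
t: 13.5
tcp_pos: [0.4693, -0.0896, 0.0872]
tool_rot: [0.5, -0.499, 0.501, -0.5]
force: [1.0, -0.2, -2.1]
finger_gap: 0.654
[ 0.46856666 -0.08927089  0.08608825]
[340.5 162.   21.2  32.7] [[340.0, 171.2], [341.0, 157.9], [338.8, 183.2]]
```

View pics/c7.png

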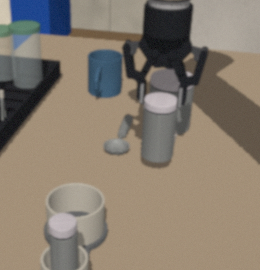

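The medium canister rose with the gripper: lid v 175→162, which is about 25 mm. Now carry it over the wide sleeve.

```bash
python3 -m jog '[[[0,-1,0],0],[[0,-2.5,0],0],[[0,-4,0],0],[[0,-5.5,0],0],[[0,-6.2,0],0],[[-1,-6.2,0.4],0],[[-3,-6.2,1.3],0],[[-5.5,-6.2,2.4],0],[[-8,-6.2,3.5],0],[[-10.5,-6.2,4.6],0],[[-13,-6.2,5.7],0],[[-15.5,-6.2,6.8],0],[[-18,-6.2,7.9],0],[[-19.7,-6.2,8.7],0],[[-20.5,-6.2,9],0],[[-20.7,-6.2,9.1],0],[[-20.7,-6.2,9.1],0],[[-20.7,-6.2,9.1],0]]'
python3 - <<'E'
from m import *
p=manip.sense()["tcp_pos"];b=p+[-.0007,.0007,-.061];print(p)
e=lid(S,tuple(int(v) for v in proj(S,b+[0,0,.11])[0]),35);print(np.round(e[0]+e[1],1),proj(S,[b+[0,0,.11]]).round(1),proj(T,[b+[0,0,.11]]).round(1))
cv2.imwrite("pics/c8.png",np.hstack([S["frame"][120:360,180:360],T["frame"][120:360,130:330]])[:,:,::-1].repeat(2,0).repeat(2,1))
E
```

```text
t: 15.1
tcp_pos: [0.5582, 0.1172, 0.1469]
tool_rot: [0.501, -0.5, 0.5, -0.499]
force: [-0.6, -0.5, -2.8]
finger_gap: 0.65
[0.55858708 0.116785   0.14735696]
[254.5 179.9  27.7  42.2] [[255.  173.5]] [[209.8 189.1]]
```

View pics/c8.png

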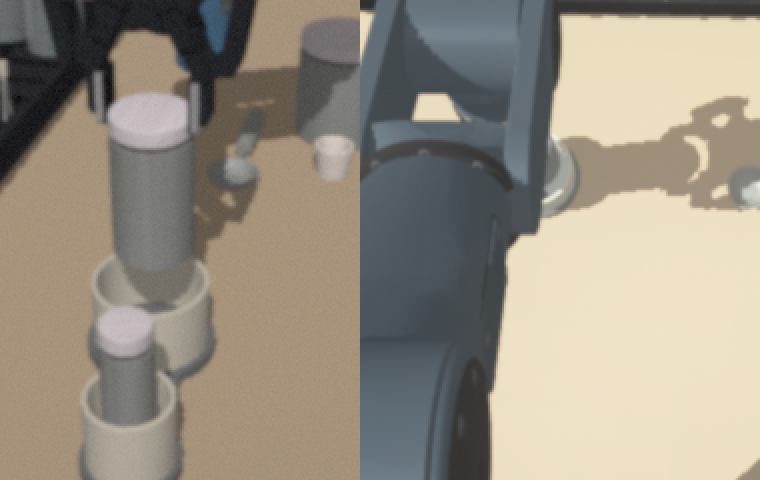

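The medium canister hangs upright over the wide sleeve, lid u 254.5 against sleeve u 255. Lowering it now.

```bash
python3 -m jog '[[[-0.1,0.5,0.1],0],[[-0.1,1.2,0.1],0],[[-0.1,2,0.1],0],[[-0.1,2.8,0.1],0],[[-0.1,3.6,0.1],0],[[-0.1,4.4,0.1],0],[[-0.1,5.2,0.1],0],[[-0.1,6,0.1],0],[[-0.1,6.6,0.1],0],[[-0.1,7.1,0.1],0],[[-0.1,7.1,0.1],0],[[-0.1,7.1,0.1],0]]'
python3 -m jog '[[[0,0.2,0],0],[[0,0.3,0],0],[[0,0.4,0],0],[[0,0.5,0],0],[[0,0.6,0],0],[[0,0.6,0],0]]'
```

```text
t: 16.2
tcp_pos: [0.5602, 0.1189, 0.0763]
tool_rot: [0.5, -0.5, 0.5, -0.5]
force: [1.3, 0.2, -2.3]
finger_gap: 0.65
t: 16.7
tcp_pos: [0.5602, 0.1189, 0.0705]
tool_rot: [0.5, -0.5, 0.5, -0.5]
force: [0.1, 0.9, -2.6]
finger_gap: 0.654
```

```bash
python3 -m jog '[[[0,0.1,0],0],[[0,0.2,0],0],[[0,0.2,0],0]]'
python3 -m jog '[[[0,0,0],0],[[0,0,0],0],[[0,0,0],0],[[0,0,0],0],[[0,0,0],0],[[0,0,0],0],[[0,0,0],0],[[0,0,0],0]]' 8.54
python3 -m jog '[[[0,-1,0],0],[[0,-3,0],0],[[0,-5.5,0],0],[[0,-8,0],0],[[0,-10.5,0],0],[[0,-13,0],0],[[3,-13,0],0],[[7,-13,0],0],[[11,-13,0],0],[[15,-13,0],0],[[19,-13,0],0],[[22,-13,0],0],[[24,-13,0],0],[[24,-13,0],0],[[24,-13,0],0]]'
python3 - <<'E'
from m import *
print(proj(S,[[.559,.1187,.118],[.539,.2372,.118]]).round(1).tolist(),proj(T,[[.559,.1187,.118],[.539,.2372,.118]]).round(1).tolist())
for c,d in(((255,222),(213,198)),((243,281),(156,206))):
    a=lid(S,c,26);b=lid(T,d,24); w=max(a[1])+1;h=min(a[1])+1
    pa=(a[0][0],a[0][1]-h/2+w*abs(ray(S,*a[0])[2])/2)
    print(np.round(a[0]+a[1],1),np.round(b[0]+b[1],1),tri(T,b[0],S,pa)[0].round(4),plane(T,*b[0],.118).round(4))
print("large",np.round(lid(S,(352,140))[0],1))
cv2.imwrite("pics/c9.png",np.hstack([S["frame"][100:380,180:430],T["frame"][100:380,130:430]])[:,:,::-1])
E
```

```text
t: 16.95
tcp_pos: [0.5605, 0.1189, 0.0697]
tool_rot: [-0.5, 0.5, -0.5, 0.5]
force: [-2.0, -0.2, 3.8]
finger_gap: 0.647
t: 17.62
tcp_pos: [0.5603, 0.1189, 0.0685]
tool_rot: [-0.5, 0.5, -0.5, 0.5]
force: [0.2, 0.4, -0.5]
finger_gap: 0.996
t: 18.87
tcp_pos: [0.5602, -0.1222, 0.1992]
tool_rot: [0.499, -0.501, 0.501, -0.5]
force: [-0.2, -0.1, -0.0]
finger_gap: 0.998
[[255.0, 224.0], [243.3, 279.1]] [[213.8, 197.6], [156.2, 206.2]]
[254.  229.5  27.9  39.5] [213.6 197.3  26.5  28.2] [0.5603 0.1196 0.1146] [0.5595 0.1191 0.118 ]
[242.1 284.5  25.   27.4] [155.8 205.7  15.   16.1] [0.5403 0.2384 0.1164] [0.54  0.238 0.118]
large [352.5 139.3]
```

View pics/c9.png

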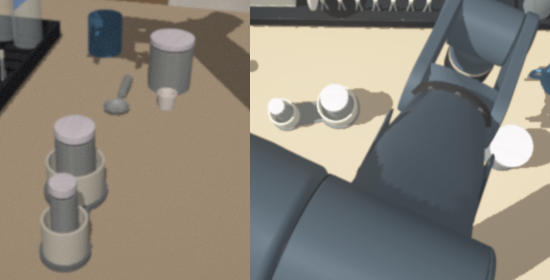

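Both canisters stand seated, with lids within about 2 mm of the sleeve axes and tops at about 115 mm. The large one is unmoved and the gripper is clear.

```bash
python3 -c "
from station import workorder; print(workorder.sign_off())"
```

```text
the job is handed in; nothing more can be done
None
```

I put the slim canister in the narrow sleeve and the medium one in the wide sleeve, then retracted the gripper and handed the job in at about 19 s of the 61 s allowed.

**Last checks:** In two views each lid sits within about 2 mm of its sleeve's axis. The tops measured 116 mm (slim) and 115 mm (medium) against the nominal 118 mm. Both look upright. The large canister has not moved: its lid is at the same pixel to within 0.3 px. The wrist force never read above about 6 N.

**Disagreements:**
- **Heights:** measured from two views, these came out 1–6 mm below the stated values all along, and I put that down to a bias in the side view.
- **Fingertips:** in the side picture, while holding the slim canister, they looked about 16 px (roughly 30 mm) higher than the reported TCP. I did not find out why. The fingers also closed 2–3 mm further than each canister's diameter. Both grips held when I lifted, and both placements came out right.

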